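# Put the hand stamp away and close the stamp box

## Task

Put the wooden hand stamp into the empty middle compartment of the large pine box, then close the box with the large lid, so that it lies flat on the rim all round with its cleats inside the walls. Leave the small lid lying where it is.

Things in the scene. Friction and masses are not known exactly. Their poses are not given: they have to be found in the camera images.
- stamp_box: Large open pine box, fixed. Outside 140 (x) by 186 (y) by 70 mm high; walls and floor 8 mm thick. Two partitions, 6 mm thick, tops 48 mm above the table, leave an empty middle compartment 124 (x) by 90 (y) mm; the narrow ends (+y, -y) hold ink pads and small stamps, lower than the partitions. Origin: centre of the underside, on the table; x short side, y long side, z up.
- large_lid: Large loose pine lid, 0.15-0.3 kg, flat on the table. Panel 154 (x) by 200 (y) mm, z = 8 to 16 mm; two cleats below, 8 mm high, spanning 100 (x) by 144 (y) mm overall; at the centre on top a bar grip 16 (x) by 60 (y) mm, z = 16 to 46 mm. Origin: centre, at the cleats' underside; 62 mm above the table when on the box, cleats then with 12 mm play each way. Fits either way round.
- stamp: Wooden hand stamp, upright, about 50 g: a block 46 (x) by 34 (y) by 14 mm with a dark rubber sole, at its centre a plain round upright handle 24 mm in diameter, z = 14 to 52 mm (top). Origin: centre of the underside, z up. A thread spool and a bead jar stand in a row with it along world y, some 100 mm or more away.
- small_lid: Small loose pine lid of the same make, too small for the large box, to be left alone: panel 94 (x) by 114 (y) mm, a bar grip 16 by 45 mm on top, 46 mm high overall. Origin: centre, on the table.
Mind the look-alikes: they are no part of the job. Leave any red look-alike of the stamp alone. What is shaped like the stamp_box but red is not meant.

How it is judged:
By the outcome, as a careful person would: the job done as asked, in the order asked, and still so for the second after the job is handed in, with the robot touching nothing.
It also fails if it takes over 69 s, if anything falls off the work surface, if the arm or the gripper's body presses on something with over 40 N, if the wrist force passes 120 N, or if a joint passes its speed limit or range.

## Robot

A 6-joint arm with a two-finger parallel gripper is mounted at the origin on the work surface. World frame = base frame: x ahead of the robot, y to its left, z up, the work surface at z = 0. Lengths are in m, angles in rad, forces in N, time in s.
With the tool pointing down it reaches from about 0.35 to 0.975 m from the base axis. Payload 4.9 kg.
Tool frame: the origin (TCP) lies on the mounting face of the last link; the fingertips stand 173 mm ahead of it and the grasp point (between the pads) lies 155 mm ahead of it; x points along the fingers, z is the direction in which the jaws open and shut, and the axes are right-handed (so a half turn about x gives the same grasp; the last joint's range is limited). The gripper opens to 85 mm and grips with 20 to 120 N. Pads are 22 mm wide; open, the fingers measure 114 mm over their backs; the gripper's body (76 mm by 85 mm) begins 54 mm behind the grasp point. The pads swing forward as they close: fully open they stand 13 mm farther back than shut.
Start: joints at [-1.244, 0.053, 1.613, -0, 1.476, -0.119], TCP at [0.269, -0.564, 0.405] pointing down, gripper open.
Joint ranges: [-3.01, 3.01], [-1.01, 2.22], [0.06, 2.58], [-1.02, 4.17], [0.09, 2.62], [-3.14, 3.14]. Speed limits (rad/s): [2.57, 2.57, 3.14, 3.14, 3.14, 3.14].

## Interface

Orientations are given as a rotation vector (axis times angle).
In Python, from station import get_obs, get_image, get_calibration, finish_job, look_for, masks_of, tip_of gives the robot as it stands.
- The arm moves only by the tool carry_out, never from a script. Its argument "increments" is a list of rows, each a list of 3 entries, a list of its own where there are three numbers: the turn, a rotation vector about the world's x, y, z in units of 0.1 rad (1.0 is 0.1 rad), then the shift along the world's x, y, z in units of 20 mm (1.0 is 20 mm), then the opening, from 0 (shut) to 1 (fully open). A call has 1 to 8 rows; each row shifts and turns the pose as measured when the row begins; what a row does not reach is not made up. A row lasts 1/10 s, in which the tool goes at most 50 mm and 8.59 degrees, less where a joint would pass 70% of its speed; a pose out of reach is approached as far as the arm can. A call with a number of a shift or a turn outside -1 to 1 is refused whole. A call with a gripper value outside its range is refused whole. The fingers move at their own pace and stop on an object; "squeeze" is the grip in N (left out, the last holds). Time passes only in rows, so rows that do not move let the fingers close. It gives the time, the measured TCP pose, the force and the opening at its end, in the units of the state.
- get_obs(): the state, without advancing time (a new reading comes with each control period).
- get_image(name): name is "side" or "top"; returns (picture, depth): 384x512x3 uint8, blue, green, red; 384x512 float32, m along the optical axis (not along the pixel's ray), 0 where there is no reading.
- get_calibration(name): a dict with "fx", "fy", "cx", "cy" (pixels), "position" and "orientation" of the camera in the world. Camera axes: x right, y down, z forward; pixel columns grow to the right and rows downward; lengths in m; the calibration is good to about 2 mm. A picture is of the moment at which its call begins. get_calibration takes no time and is no camera call.
- finish_job(): hands the job in, once; it reports no verdict.
Trained networks look in the newest picture that a camera, given by its name, has taken for a name from the list of things; names that differ only in an ending like _2 or _b are one class to them, and where a whole thing is asked for, a point or a joint stands for the part that bears it (a point fixed in the world has none). Each returns a list of dicts, best first, with "p" (0 to 1); they miss things now and then, are a little off and sometimes report something else, mostly with a low value. They report only what shows in the picture. A call takes as long as a camera call. They do not tell look-alikes from the thing itself.
- look_for(camera, query): "centre" ([column, row] in pixels, amid what is visible of it).
- masks_of(camera, query): "region" (384x512 bool, what is visible of it) and "centre" ([column, row] in pixels, amid what is visible of it).
- tip_of(camera, query): "centre" ([column, row] in pixels: a listed point, or the origin of a listed thing).
The state is a dict: "t": time; "q": joint angles; "dq": joint speeds; "effort": joint torques, N m; "tool_pos": TCP position; "tool_rot": TCP orientation; "contact_force": force on the tool from outside, world axes, zero at the start; "wrist_torque": the same for the moment, N m; "opening": finger opening in m.
Only numpy, scipy, OpenCV 4.12 (cv2) and the standard library are available. Lean on these libraries where they do the work, as an engineer would, in place of code of your own. Each camera call takes 0.05 s, during which the arm holds its last target.

## Working session

There is one attempt and no reset: what is moved stays moved. The work goes in short steps, Python scripts to look and compute and a tool call to move; the robot and the scene stay as the last step left them, time stands still between calls to the robot, and variables do not carry over. Pictures are saved under pics/ and viewed, and the job is handed in when it is done.

Besides the shell and the picture viewer there is one more tool, called after "Call:" as name([rows], argument=value, ...), one row to a line, values as JSON. carry_out: Moves the arm, as the interface text tells. Shifts and turns lie within -1 to 1; 1 stands for 20 mm of shift or 0.1 rad of turn. Its arguments: {"type":"object","properties":{"increments":{"type":"array","items":{"type":"array"}},"squeeze":{"type":"number"}},"required":["increments"]}

```bash
ls; mkdir -p pics; cat > h.py <<'E'
import numpy as np,cv2
from station import *
from scipy.spatial.transform import Rotation as R
def RT(c):
    o=np.array(c["orientation"],float)
    return (o if o.shape==(3,3) else (R.from_rotvec(o) if o.size==3 else R.from_quat(o)).as_matrix()), np.array(c["position"])
def ray(cam,uv,z):
    c=get_calibration(cam);M,p=RT(c)
    d=M@np.array([(uv[0]-c["cx"])/c["fx"],(uv[1]-c["cy"])/c["fy"],1.])
    return p+d*(z-p[2])/d[2]
def cloud(cam,dep):
    c=get_calibration(cam);M,p=RT(c)
    v,u=np.indices(dep.shape)
    P=np.stack([(u-c["cx"])/c["fx"]*dep,(v-c["cy"])/c["fy"]*dep,dep],-1)
    return P@M.T+p
E
python3 - <<'E'
from h import *
for c in("side","top"):
    im,d=get_image(c);cv2.imwrite(f"pics/{c}0.png",im);np.save(f"{c}0.npy",d);print(get_calibration(c))
    for q in("stamp_box","large_lid","stamp","small_lid"):
        print(c,q,[(np.round(x["centre"]).tolist(),round(x["p"],2)) for x in look_for(c,q)])
print(get_obs())
E
```

```text
pics
{'fx': 412.5558692550902, 'fy': 412.5558692550902, 'cx': 246.93148057596622, 'cy': 188.03654261053404, 'position': array([-0.4415021 ,  0.39323089,  0.76783312]), 'orientation': array([-1.35627184,  2.05256608, -1.0241957 ])}
side stamp_box [([335.0, 161.0], 0.98), ([405.0, 211.0], 0.7)]
side large_lid [([131.0, 217.0], 0.76)]
side stamp [([210.0, 167.0], 0.77), ([221.0, 153.0], 0.63)]
side small_lid [([221.0, 186.0], 0.8)]
{'fx': 359.5242775154638, 'fy': 359.5242775154638, 'cx': 250.8846527167788, 'cy': 194.5203876408733, 'position': array([0.3527347, 0.0079054, 0.9304301]), 'orientation': array([-2.16622312,  2.20116236, -0.09697896])}
top stamp_box [([381.0, 184.0], 0.93), ([372.0, 289.0], 0.71)]
top large_lid [([125.0, 182.0], 0.77)]
top stamp [([252.0, 105.0], 0.82), ([224.0, 128.0], 0.79)]
top small_lid [([249.0, 177.0], 0.79)]
{'t': 0.5, 'q': array([-1.24396818e+00,  5.27164494e-02,  1.61295715e+00, -1.68410125e-05,
        1.47600379e+00, -1.18999201e-01]), 'dq': array([ 2.43000204e-04, -1.28447694e-03, -1.02340866e-03,  2.14614382e-03,
       -8.67248602e-05, -5.21024887e-04]), 'effort': array([-1.07342406e-03, -3.93216419e+01, -3.70027828e+01, -1.21826229e-04,
        1.32301531e-03, -3.81510503e-06]), 'tool_pos': array([ 0.26949229, -0.56388055,  0.40465919]), 'tool_rot': array([ 0.87489132,  1.38781259, -0.87482512]), 'contact_force': array([ 0.40320814,  0.70389414, -0.27834851]), 'wrist_torque': array([-0.03798175, -0.00452603,  0.0350843 ]), 'opening': 0.08590652414608202}
```

View pics/top0.png

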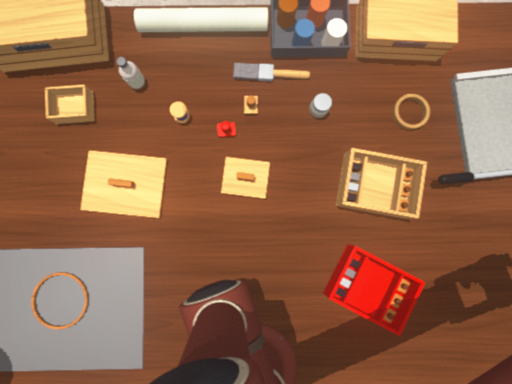

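View pics/side0.png

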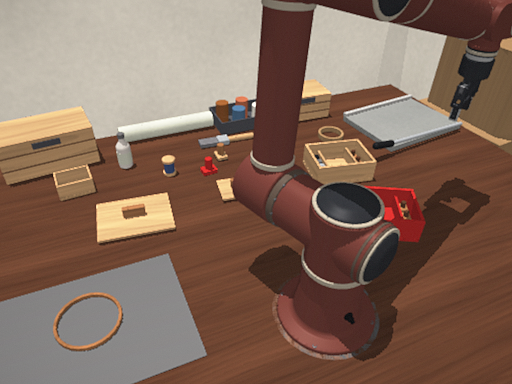

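```bash
python3 - <<'E'
import cv2
a=cv2.imread("pics/top0.png")[85:150,190:290];cv2.imwrite("pics/crop0.png",cv2.resize(a,None,fx=7,fy=7,interpolation=2))
E
```

```text
(no output)
```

View pics/crop0.png

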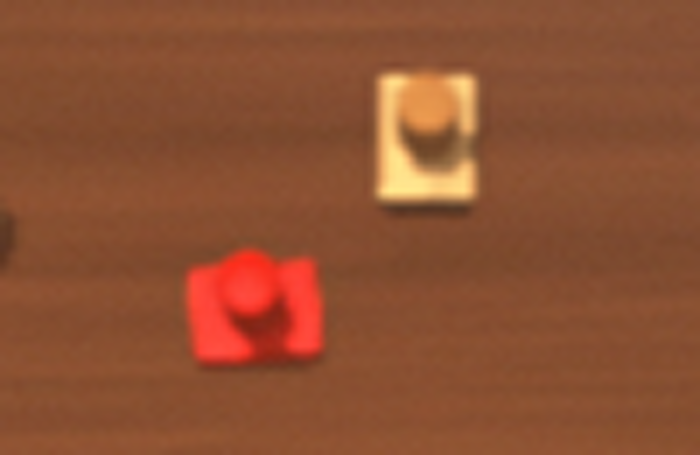

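The stamp candidates in the top picture are the wooden stamp at (252,105) and the red one at (227,129). I take the wooden one, and the crop confirms a wood block with a wooden handle. Box candidates are the pine box at (381,184), which I take, and the red one at (375,289). The large lid is at (125,182) and the small lid, to be left alone, is at (247,177). Next I measure their poses.

```bash
cat >> h.py <<'E'
def rect(P):
    r=cv2.minAreaRect((P[:,:2]*1000).astype(np.float32));return np.round(r[0],1),np.round(r[1],1),round(r[2],2)
E
python3 - <<'E'
from h import *
im,d=get_image("top");P=cloud("top",d)
print("table z",np.median(P[215:240,200:240,2]))
def sel(u0,u1,v0,v1,z0,z1):
    Q=P[v0:v1,u0:u1].reshape(-1,3);return Q[(Q[:,2]>z0)&(Q[:,2]<z1)]
for n,a in dict(box_rim=(332,432,143,222,.062,.08),lid_panel=(75,172,145,222,.010,.024),lid_grip=(100,140,170,195,.035,.055),stamp_blk=(240,262,92,118,.007,.022),stamp_h=(240,262,92,118,.04,.06),slid=(218,275,152,202,.01,.024),slidgrip=(232,262,168,188,.035,.055)).items():
    Q=sel(*a);print(n,len(Q),np.round(np.median(Q,0),4),rect(Q) if len(Q)>3 else 0)
for q,u in(("stamp_box",381),("large_lid",125),("stamp",252)):
    for m in masks_of("top",q):
        if abs(m["centre"][0]-u)<12:
            M=m["region"].astype(np.uint8)
            cs=max(cv2.findContours(M,0,2)[0],key=cv2.contourArea)
            z={"stamp_box":.07,"large_lid":.016,"stamp":.014}[q]
            W=np.array([ray("top",p[0],z) for p in cs]);print(q,m["p"],rect(W),W.mean(0))
    print("tip",q,[(x["centre"],x["p"]) for x in tip_of("top",q)])
# handle top by rays
print(ray("top",[190+428/7,85+105/7],.052))
o=get_obs();print(R.from_rotvec(o["tool_rot"]).as_matrix().round(3))
hsv=cv2.cvtColor(im,40)
for (u0,u1,v0,v1) in [(75,172,145,222),(218,275,152,202)]:
    m=cv2.inRange(im[v0:v1,u0:u1],(60,130,170),(255,255,255));cs=max(cv2.findContours(m,0,2)[0],key=cv2.contourArea)
    print(rect(np.array([ray("top",p[0]+[u0,v0],.016) for p in cs])))
for (u0,u1,v0,v1) in [(332,432,143,222)]:
    m=cv2.inRange(im[v0:v1,u0:u1],(60,110,150),(255,255,255));cs=np.vstack(cv2.findContours(m,0,2)[0])
    print(rect(np.array([ray("top",p[0]+[u0,v0],.07) for p in cs])))
    cv2.imwrite("pics/bm.png",cv2.resize(np.hstack([cv2.cvtColor(m,8),im[v0:v1,u0:u1]]),None,fx=4,fy=4,interpolation=0))
E
```

```text
table z -0.0003616253238538092
box_rim 1000 [ 0.4479 -0.3254  0.0688] (array([ 447., -322.]), array([187. , 140.8]), 78.25)
lid_panel 4523 [0.4578 0.3248 0.0158] (array([460.4, 327. ]), array([202.2, 154. ]), 83.22)
lid_grip 163 [0.4603 0.3252 0.0454] (array([460.3, 326.9]), array([61.1, 16.1]), 83.3)
stamp_blk 135 [0.6535 0.0014 0.0133] (array([663.9,  -1.4]), array([31.4, 46.6]), 89.16)
stamp_h 74 [ 0.662  -0.0013  0.0508] (array([663.3,  -2.2]), array([21.4, 22.4]), 30.73)
slid 1478 [0.4692 0.0149 0.0155] (array([471.9,  15.3]), array([113.9,  93.8]), 81.91)
slidgrip 119 [0.471  0.0144 0.0452] (array([472.2,  15.4]), array([43.8, 16.4]), 81.84)
stamp_box 0.71 (array([ 195.9, -283.6]), array([204.8, 141.7]), 61.74) [ 0.19780872 -0.28577289  0.07      ]
stamp_box 0.63 (array([ 445.5, -312.6]), array([202.6, 146.5]), 78.68) [ 0.44711372 -0.31313151  0.07      ]
tip stamp_box [([365.0, 285.2], 0.78), ([374.9, 186.7], 0.65)]
large_lid 0.85 (array([460.4, 326.3]), array([203., 158.]), 83.06) [0.46179269 0.32841283 0.016     ]
tip large_lid [([123.2, 183.8], 0.65)]
stamp 0.53 (array([661.6,  -1.4]), array([31.4, 48.1]), 89.16) [0.65769875 0.00180245 0.014     ]
tip stamp [([250.1, 109.7], 0.71), ([223.5, 130.1], 0.51)]
[ 0.66148709 -0.00402655  0.052     ]
[[ 0.     0.902  0.431]
 [-0.     0.431 -0.902]
 [-1.    -0.     0.   ]]
(array([460.2, 325.5]), array([202.4, 156.6]), 83.22)
(array([472. ,  14.2]), array([115.8,  96.6]), 81.93)
(array([ 446.5, -315.7]), array([202. , 147.4]), 78.54)
```

View pics/bm.png

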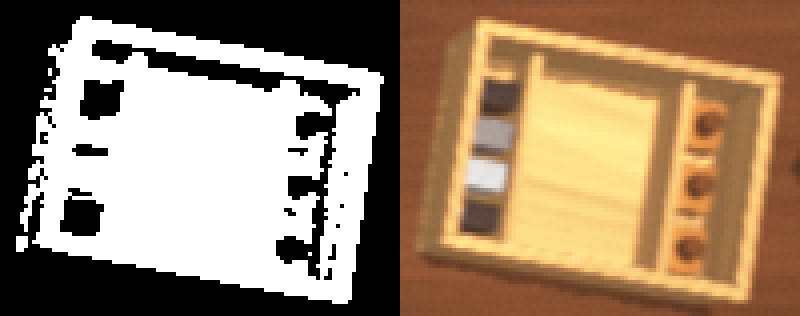

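Call:
carry_out([
  [[0,0,0.4],[0.7,1,0],1],
  [[0,0,0.4],[0.7,1,0],1],
  [[0,0,0.4],[0.7,1,0],1],
  [[0,0,0.4],[0.7,1,0],1],
  [[0,0,0.4],[0.7,1,0],1],
  [[0,0,0.4],[0.7,1,0],1],
  [[0,0,0.4],[0.7,1,0],1],
  [[0,0,0.4],[0.7,1,0],1],
])

```text
t: 1.65
tool_pos: [0.3829, -0.4001, 0.405]
tool_rot: [0.623, 1.478, -0.625]
contact_force: [-0.6, 0.2, 0.8]
opening: 0.0852
```

Call:
carry_out([
  [[0,0,0.4],[0.7,1,0],1],
  [[0,0,0.4],[0.7,1,0],1],
  [[0,0,0.4],[0.7,1,0],1],
  [[0,0,0.4],[0.7,1,0],1],
  [[0,0,0.4],[0.7,1,0],1],
  [[0,0,0.4],[0.7,1,0],1],
  [[0,0,0.4],[0.7,1,0],1],
  [[0,0,0.4],[0.7,1,0],1],
])

```text
t: 2.45
tool_pos: [0.4987, -0.2327, 0.4062]
tool_rot: [0.363, 1.536, -0.366]
contact_force: [0.2, -0.2, 0.3]
opening: 0.0854
```

Call:
carry_out([
  [[0,0,0.4],[0.7,0.96,-0.4],1],
  [[0,0,0.4],[0.7,0.96,-0.4],1],
  [[0,0,0.4],[0.7,0.96,-0.4],1],
  [[0,0,0.4],[0.7,0.96,-0.4],1],
  [[0,0,0.4],[0.7,0.96,-0.4],1],
  [[0,0,0.4],[0.7,0.96,-0.4],1],
  [[0,0,0.4],[0.7,0.96,-0.4],1],
  [[0,0,0.4],[0.7,0.96,-0.4],1],
])

```text
t: 3.25
tool_pos: [0.6152, -0.0718, 0.3431]
tool_rot: [0.1, 1.558, -0.104]
contact_force: [0.2, -0.3, 0.0]
opening: 0.0853
```

Call:
carry_out([
  [[0,0,0.35],[0.6,0.96,-0.4],1],
  [[0,0,0.35],[0.6,0.96,-0.4],1],
  [[0,0,0.35],[0.6,0.96,-0.4],1],
  [[0,0,0.35],[0.6,0.6,-0.4],1],
  [[0,0,0],[0,0,0],1],
])

```text
t: 3.75
tool_pos: [0.6657, 0.0034, 0.3083]
tool_rot: [-0.016, 1.561, 0.014]
contact_force: [0.6, -0.3, 0.3]
opening: 0.0856
```

```bash
cat >> h.py <<'E'
def st():
    o=get_obs();M=R.from_rotvec(o["tool_rot"]).as_matrix()
    print("t",round(o["t"],2),"tcp",o["tool_pos"].round(4),"jaw az",np.degrees(np.arctan2(M[1,2],M[0,2])).round(2),"xaxis",M[:,0].round(4),"F",o["contact_force"].round(1),"op",round(o["opening"],4));return o,M
E
python3 -c "
from h import *
st()"
```

```text
t 3.75 tcp [0.6657 0.0034 0.3083] jaw az 1.11 xaxis [ 9.3e-03 -9.0e-04 -1.0e+00] F [ 0.6 -0.3  0.3] op 0.0856
```

Call:
carry_out([
  [[0,0.09,-0.1],[-0.1,-0.25,-0.9],1],
  [[0,0,-0.1],[0,0,-0.95],1],
  [[0,0,0],[0,0,-0.95],1],
  [[0,0,0],[0,0,-0.95],1],
  [[0,0,0],[0,0,-0.95],1],
  [[0,0,0],[0,0,-0.9],1],
  [[0,0,0],[0,0,0],1],
])

```text
t: 4.45
tool_pos: [0.6589, -0.0085, 0.1886]
tool_rot: [0.007, 1.576, -0.013]
contact_force: [-0.7, -0.1, -1.3]
opening: 0.0857
```

```bash
python3 -c "
from h import *
st()
im,d=get_image('top');cv2.imwrite('pics/t1.png',cv2.resize(im[60:160,190:310],None,fx=5,fy=5))
im,d=get_image('side');cv2.imwrite('pics/s1.png',cv2.resize(im[90:220,150:310],None,fx=5,fy=5)[:600])"
```

```text
t 4.45 tcp [ 0.6589 -0.0085  0.1886] jaw az -0.74 xaxis [-0.005  -0.0036 -1.    ] F [-0.7 -0.1 -1.3] op 0.0857
```

View pics/s1.png

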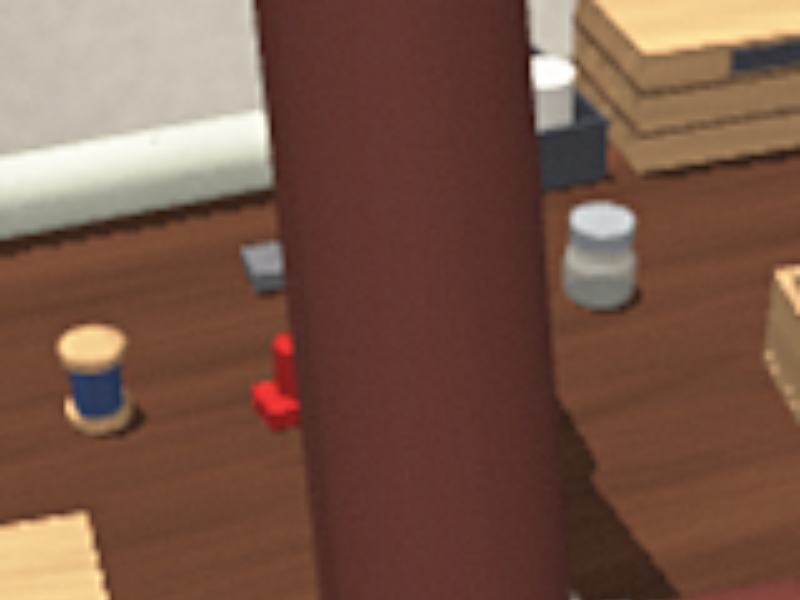

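The arm column hides the stamp in the side view, while the red stamp, spool and jar stand untouched. I correct the overshoot by a few mm, then close.

Call:
carry_out([
  [[0,0,0],[0.2,0.3,0.25],1],
  [[0,0,0],[0,0,0],1],
])

```text
t: 4.75
tool_pos: [0.6655, -0.003, 0.1999]
tool_rot: [0.008, 1.567, -0.015]
contact_force: [0.4, -0.8, -0.5]
opening: 0.0855
```

```bash
python3 -c "
from h import *
st()"
```

```text
t 4.75 tcp [ 0.6655 -0.003   0.1999] jaw az -0.81 xaxis [ 0.0041 -0.0045 -1.    ] F [ 0.4 -0.8 -0.5] op 0.0855
```

Call:
carry_out([
  [[0,0,0],[-0.12,0.08,-0.2],1],
  [[0,0,0],[0,0,0],0.1],
  [[0,0,0],[0,0,0],0.1],
  [[0,0,0],[0,0,0],0.1],
  [[0,0,0],[0,0,0],0.1],
  [[0,0,0],[0,0,0],0.1],
  [[0,0,0],[0,0,0],0.1],
], squeeze=40)

```text
t: 5.45
tool_pos: [0.6642, -0.0008, 0.1992]
tool_rot: [0.006, 1.561, -0.015]
contact_force: [0.5, -0.4, 0.1]
opening: 0.0222
```

Call:
carry_out([
  [[0,0,0],[0,0,0],0.1],
  [[0,0,0],[0,0,0],0.1],
  [[0,0,0],[0,0,0],0.1],
])

```text
t: 5.75
tool_pos: [0.6643, -0.0009, 0.1993]
tool_rot: [0.006, 1.561, -0.015]
contact_force: [-0.5, 0.3, 1.1]
opening: 0.0228
```

```bash
python3 -c "
from h import *
st()"
```

```text
t 5.75 tcp [ 0.6643 -0.0009  0.1993] jaw az -0.77 xaxis [ 0.0098 -0.0053 -0.9999] F [-0.5  0.3  1.1] op 0.0228
```

Call:
carry_out([
  [[0,0,0],[0,0,0.5],0.1],
  [[0,0,0],[0,0,0.9],0.1],
  [[0,0,0],[0,0,0.9],0.1],
  [[0,0,0],[0,0,0.9],0.1],
  [[0,0,0],[0,0,0.9],0.1],
  [[0,0,0],[0,0,0.9],0.1],
  [[0,0,0],[0,0,0.5],0.1],
  [[0,0,0],[0,0,0],0.1],
])

```text
t: 6.55
tool_pos: [0.6636, -0.0008, 0.3222]
tool_rot: [0.006, 1.556, -0.015]
contact_force: [0.4, 0.3, -0.9]
opening: 0.0229
```

```bash
python3 -c "
from h import *
st()
im,d=get_image('top');cv2.imwrite('pics/t2.png',im[:,:])
im,d=get_image('side');cv2.imwrite('pics/s2.png',im)"
```

```text
t 6.55 tcp [ 0.6636 -0.0008  0.3222] jaw az -0.77 xaxis [ 0.0146 -0.0061 -0.9999] F [ 0.4  0.3 -0.9] op 0.0229
```

View pics/t2.png

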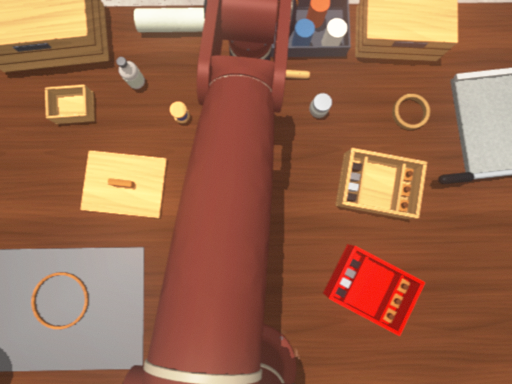

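The arm hides the stamp, but the 23 mm opening shows it is held. I travel to the box.

Call:
carry_out([
  [[0,0.14,-0.1],[-0.65,-0.95,0],0.1],
  [[0,0,-0.12],[-0.65,-0.95,0],0.1],
  [[0,0,-0.12],[-0.65,-0.95,0],0.1],
  [[0,0,-0.12],[-0.65,-0.95,0],0.1],
  [[0,0,-0.12],[-0.65,-0.95,0],0.1],
  [[0,0,-0.12],[-0.65,-0.95,0],0.1],
  [[0,0,-0.12],[-0.65,-0.95,0],0.1],
  [[0,0,-0.12],[-0.65,-0.95,0],0.1],
])

```text
t: 7.45
tool_pos: [0.5525, -0.1544, 0.3068]
tool_rot: [0.084, 1.593, -0.083]
contact_force: [-0.0, -0.2, -0.3]
opening: 0.0226
```

Call:
carry_out([
  [[0,0,-0.12],[-0.65,-0.95,0],0.1],
  [[0,0,-0.12],[-0.65,-0.95,0],0.1],
  [[0,0,-0.12],[-0.65,-0.95,0],0.1],
  [[0,0,-0.12],[-0.65,-0.95,0],0.1],
  [[0,0,-0.12],[-0.65,-0.95,0],0.1],
  [[0,0,-0.12],[-0.65,-0.95,0],0.1],
  [[0,0,-0.12],[-0.3,-0.5,0],0.1],
  [[0,0,0],[0,0,0],0.1],
])

```text
t: 8.25
tool_pos: [0.4598, -0.2826, 0.2942]
tool_rot: [0.165, 1.607, -0.146]
contact_force: [1.0, -0.1, -0.2]
opening: 0.0231
```

```bash
python3 -c "
from h import *
st()
im,d=get_image('side');cv2.imwrite('pics/s3.png',im)"
```

```text
t 8.25 tcp [ 0.4598 -0.2826  0.2942] jaw az -11.28 xaxis [-0.0408  0.0159 -0.999 ] F [ 1.  -0.1 -0.2] op 0.0231
```

View pics/s3.png

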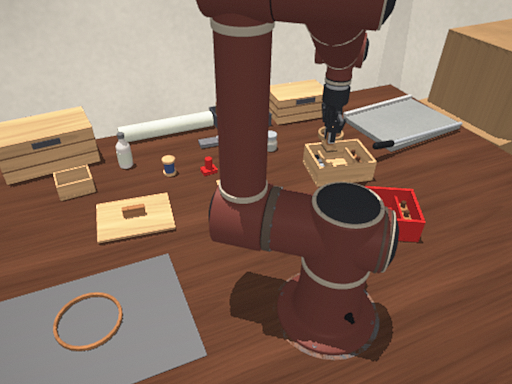

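The stamp hangs upright in the gripper beside and above the box (box at about (338,160)). I correct the tilt and position before lowering.

Call:
carry_out([
  [[-0.15,-0.4,-0.08],[-0.3,-0.9,0.1],0.1],
  [[0,0,0],[-0.3,-0.8,0],0.1],
  [[0,0,0],[0,0,0],0.1],
])

```text
t: 8.6
tool_pos: [0.4489, -0.315, 0.2949]
tool_rot: [0.161, 1.567, -0.155]
contact_force: [0.5, 0.0, -0.4]
opening: 0.0227
```

```bash
python3 -c "
from h import *
st()"
```

```text
t 8.6 tcp [ 0.4489 -0.315   0.2949] jaw az -11.5 xaxis [-0.0012  0.0041 -1.    ] F [ 0.5  0.  -0.4] op 0.0227
```

Call:
carry_out([
  [[0,0,0],[-0.08,-0.3,-0.4],0.1],
  [[0,0,0],[0,0,-0.8],0.1],
  [[0,0,0],[0,0,-0.8],0.1],
  [[0,0,0],[0,0,-0.7],0.1],
  [[0,0,0],[0,0,-0.4],0.1],
  [[0,0,0],[0,0,-0.2],0.1],
  [[0,0,0],[0,0,0],0.1],
])

```text
t: 9.3
tool_pos: [0.4476, -0.3183, 0.2205]
tool_rot: [0.163, 1.572, -0.148]
contact_force: [-0.4, 0.2, -0.6]
opening: 0.0231
```

```bash
python3 -c "
from h import *
st()"
```

```text
t 9.3 tcp [ 0.4476 -0.3183  0.2205] jaw az -11.35 xaxis [-0.0055  0.01   -0.9999] F [-0.4  0.2 -0.6] op 0.0231
```

Call:
carry_out([
  [[-0.08,-0.05,0],[0,-0.12,-0.3],0.1],
  [[0,0,0],[0,0,-0.2],0.1],
  [[0,0,0],[0,0,-0.05],0.1],
  [[0,0,0],[0,0,0],0.1],
])

```text
t: 9.7
tool_pos: [0.4482, -0.3214, 0.2101]
tool_rot: [0.155, 1.563, -0.156]
contact_force: [0.1, -0.1, 0.2]
opening: 0.0232
```

```bash
python3 -c "
from h import *
st()
im,d=get_image('side');cv2.imwrite('pics/s4.png',cv2.resize(im[70:200,270:430],None,fx=4,fy=4))"
```

```text
t 9.7 tcp [ 0.4482 -0.3214  0.2101] jaw az -11.34 xaxis [ 2.e-03 -7.e-04 -1.e+00] F [ 0.1 -0.1  0.2] op 0.0232
```

View pics/s4.png

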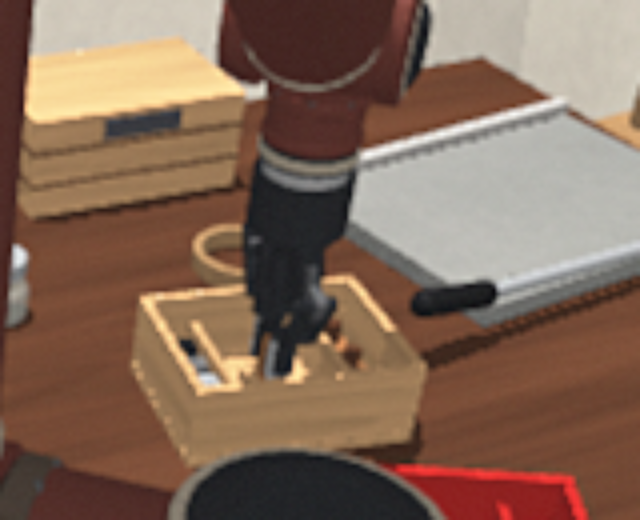

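The gripper and stamp are inside the middle compartment, about 3 mm above the floor by my numbers. I lower until it touches, then release.

Call:
carry_out([
  [[0,0,0],[0,0,-0.12],0.1],
  [[0,0,0],[0,0,-0.03],0.1],
  [[0,0,0],[0,0,0],0.1],
])

```text
t: 10.05
tool_pos: [0.4485, -0.3217, 0.2079]
tool_rot: [0.154, 1.562, -0.157]
contact_force: [0.1, -0.7, -0.4]
opening: 0.0227
```

Call:
carry_out([
  [[0,0,0],[0,0,-0.05],0.1],
  [[0,0,0],[0,0,0],0.2],
  [[0,0,0],[0,0,0],0.45],
  [[0,0,0],[0,0,0],0.5],
  [[0,0,0],[0,0,0],0.5],
])

```text
t: 10.55
tool_pos: [0.4487, -0.3218, 0.2074]
tool_rot: [0.153, 1.561, -0.157]
contact_force: [-0.0, -0.3, 0.3]
opening: 0.0428
```

Call:
carry_out([
  [[0,0,0],[0,0,0.4],0.5],
  [[0,0,0],[0,0,0.8],0.5],
  [[0,0,0],[0,0,0.9],0.5],
  [[0,0,0],[0,0,0.9],0.5],
  [[0,0,0],[0,0,0.9],0.5],
  [[0,0,0],[0.2,0.6,0.9],0.5],
  [[0,0,0],[0.2,1,0],0.6],
  [[0,0,0],[0.2,1,0],0.6],
])

```text
t: 11.35
tool_pos: [0.4603, -0.2701, 0.3117]
tool_rot: [0.155, 1.558, -0.162]
contact_force: [-0.6, 0.0, 0.0]
opening: 0.051
```

Call:
carry_out([
  [[0,0,0],[0,1,0],0.6],
  [[0,0,0],[0,1,0],0.6],
  [[0,0,0],[0,1,0],0.6],
  [[0,0,0],[0,1,0],0.6],
  [[0,0,0],[0,1,0],0.6],
  [[0,0,0],[0,1,0],0.6],
  [[0,0,0],[0,1,0],0.6],
  [[0,0,0],[0,1,0],0.6],
])

```text
t: 12.15
tool_pos: [0.4604, -0.1041, 0.319]
tool_rot: [0.153, 1.549, -0.165]
contact_force: [-0.1, 0.6, -0.3]
opening: 0.0518
```

```bash
python3 -c "
from h import *
st()
im,d=get_image('top');np.save('d5.npy',d);cv2.imwrite('pics/t5.png',cv2.resize(im[130:230,320:440],None,fx=5,fy=5))
P=cloud('top',d)
def sel(u0,u1,v0,v1,z0,z1):
    Q=P[v0:v1,u0:u1].reshape(-1,3);return Q[(Q[:,2]>z0)&(Q[:,2]<z1)]
print('rim',rect(sel(332,432,143,222,.062,.08)))
Q=sel(365,400,160,210,.053,.064);print('handle',len(Q),np.median(Q,0) if len(Q) else 0)
print('lid',rect(sel(75,172,145,222,.01,.024)))"
```

```text
t 12.15 tcp [ 0.4604 -0.1041  0.319 ] jaw az -11.62 xaxis [ 0.0151 -0.0097 -0.9998] F [-0.1  0.6 -0.3] op 0.0518
rim (array([ 443. , -340.5]), array([149.6, 141.1]), 77.96)
handle 80 [ 0.44665697 -0.32035941  0.05825565]
lid (array([460.4, 327.1]), array([201.8, 154. ]), 83.2)
```

View pics/t5.png

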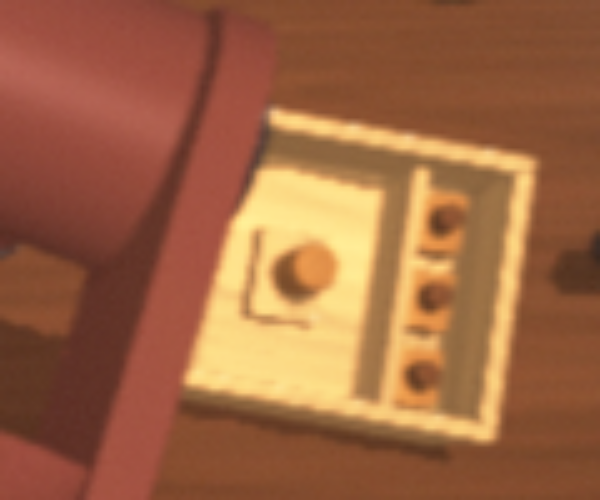

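The stamp stands upright in the middle compartment: handle at (310,270) in the crop, measured at (0.447,-0.320), top at z 0.058. Next, the lid.

Call:
carry_out([
  [[0.1,0.15,0.05],[0,1,0],1],
  [[0,0,0.05],[0,1,0],1],
  [[0,0,0.05],[0,1,0],1],
  [[0,0,0.05],[0,1,0],1],
  [[0,0,0.05],[0,1,0],1],
  [[0,0,0.05],[0,1,0],1],
  [[0,0,0.05],[0,1,0],1],
  [[0,0,0.05],[0,1,0],1],
])

```text
t: 13.0
tool_pos: [0.4602, 0.0615, 0.3244]
tool_rot: [0.127, 1.56, -0.126]
contact_force: [-0.0, -0.7, -0.4]
opening: 0.0853
```

Call:
carry_out([
  [[0,0,0.05],[0,1,0],1],
  [[0,0,0.05],[0,1,0],1],
  [[0,0,0.05],[0,1,0],1],
  [[0,0,0.05],[0,1,0],1],
  [[0,0,0.05],[0,1,0],1],
  [[0,0,0.05],[0,1,0],1],
  [[0,0,0.05],[0,1,0],1],
  [[0,0,0.05],[0,1,0],1],
])

```text
t: 13.8
tool_pos: [0.4607, 0.2264, 0.3297]
tool_rot: [0.094, 1.554, -0.093]
contact_force: [0.4, 0.6, 0.4]
opening: 0.0851
```

Call:
carry_out([
  [[0,0,0.05],[0,1,0],1],
  [[0,0,0],[0,1,0],1],
  [[0,0,0],[0,1,0],1],
  [[0,0,0],[0,0.5,0],1],
  [[0,0,0],[0,0,0],1],
])

```text
t: 14.3
tool_pos: [0.4613, 0.3, 0.3326]
tool_rot: [0.089, 1.551, -0.086]
contact_force: [0.4, -0.4, -0.1]
opening: 0.0853
```

```bash
python3 -c "
from h import *
st()"
```

```text
t 14.3 tcp [0.4613 0.3    0.3326] jaw az -6.41 xaxis [ 1.810e-02  5.000e-04 -9.998e-01] F [ 0.4 -0.4 -0.1] op 0.0853
```

Call:
carry_out([
  [[0,0.18,-0.05],[0,0.8,-0.5],1],
  [[0,0,0],[-0.05,0.5,-0.8],1],
  [[0,0,0],[0,0,-0.9],1],
  [[0,0,0],[0,0,-0.9],1],
  [[0,0,0],[0,0,-0.9],1],
  [[0,0,0],[0,0,-0.7],1],
  [[0,0,0],[0,0,-0.3],1],
  [[0,0,0],[0,0,0],1],
])

```text
t: 15.1
tool_pos: [0.4604, 0.3226, 0.2265]
tool_rot: [0.091, 1.567, -0.096]
contact_force: [0.1, 0.1, 0.2]
opening: 0.0854
```

```bash
python3 -c "
from h import *
st()"
```

```text
t 15.1 tcp [0.4604 0.3226 0.2265] jaw az -6.81 xaxis [ 0.0011 -0.0034 -1.    ] F [0.1 0.1 0.2] op 0.0854
```

Call:
carry_out([
  [[0,0,0],[0,0.22,-0.6],1],
  [[0,0,0],[0,0,-0.6],1],
  [[0,0,0],[0,0,-0.3],1],
  [[0,0,0],[0,0,0],1],
])

```text
t: 15.5
tool_pos: [0.4612, 0.3276, 0.1958]
tool_rot: [0.092, 1.564, -0.095]
contact_force: [-0.3, -1.1, -0.2]
opening: 0.0852
```

```bash
python3 -c "
from h import *
st()
im,d=get_image('side');cv2.imwrite('pics/s6.png',cv2.resize(im[130:260,70:230],None,fx=4,fy=4))"
```

```text
t 15.5 tcp [0.4612 0.3276 0.1958] jaw az -6.82 xaxis [ 0.0042 -0.002  -1.    ] F [-0.3 -1.1 -0.2] op 0.0852
```

View pics/s6.png

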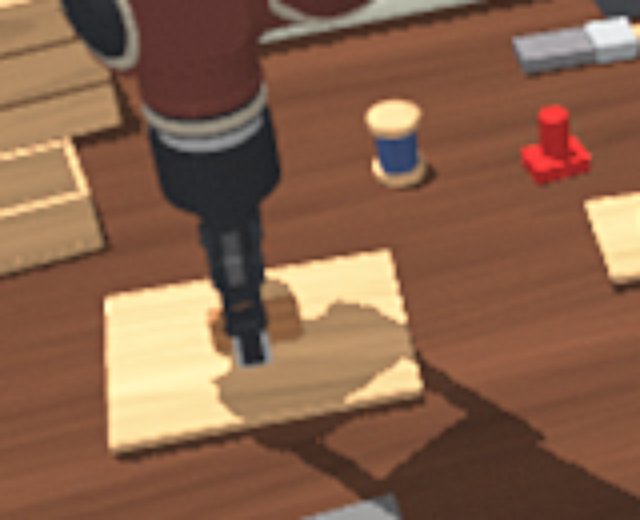

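The fingers straddle the lid's bar grip (at about (255,320) in the crop). I close.

Call:
carry_out([
  [[0,0,0],[0,0,-0.1],1],
  [[0,0,0],[0,0,0],0],
  [[0,0,0],[0,0,0],0],
  [[0,0,0],[0,0,0],0],
  [[0,0,0],[0,0,0],0],
  [[0,0,0],[0,0,0],0],
  [[0,0,0],[0,0,0],0],
  [[0,0,0],[0,0,0],0],
], squeeze=90)

```text
t: 16.35
tool_pos: [0.4622, 0.3282, 0.1965]
tool_rot: [0.094, 1.561, -0.093]
contact_force: [0.8, 0.3, 0.0]
opening: 0.0139
```

Call:
carry_out([
  [[0,0,0],[0,0,0],0],
  [[0,0,0],[0,0,0],0],
  [[0,0,0],[0,0,0.2],0],
  [[0,0,0],[0,0,0.4],0],
  [[0,0,0],[0,0,0.5],0],
  [[0,0,0],[0,0,0.5],0],
  [[0,0,0],[0,0,0],0],
])

```text
t: 17.05
tool_pos: [0.4616, 0.3279, 0.2302]
tool_rot: [0.093, 1.562, -0.094]
contact_force: [0.6, -0.1, -0.7]
opening: 0.0144
```

```bash
python3 -c "
from h import *
st()
im,d=get_image('side');cv2.imwrite('pics/s7.png',cv2.resize(im[130:260,70:230],None,fx=4,fy=4))"
```

```text
t 17.05 tcp [0.4616 0.3279 0.2302] jaw az -6.81 xaxis [ 6.3e-03 -8.0e-04 -1.0e+00] F [ 0.6 -0.1 -0.7] op 0.0144
```

View pics/s7.png

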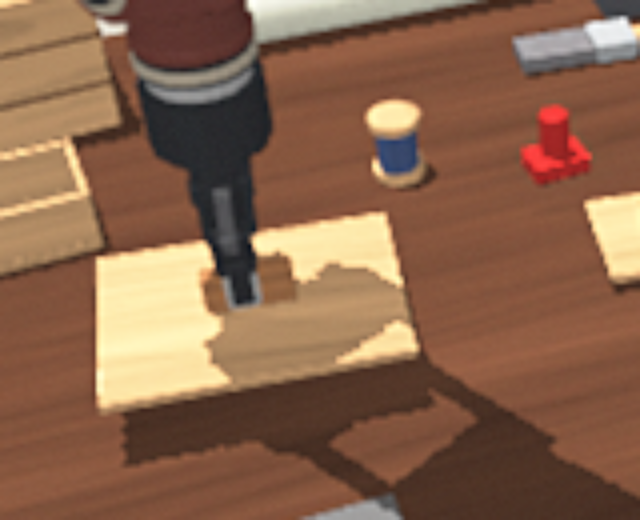

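The lid is lifted level. I raise it further and then carry it over.

Call:
carry_out([
  [[0,0,0],[0,0,0.6],0],
  [[0,0,0],[0,0,0.9],0],
  [[0,0,0],[0,0,0.9],0],
  [[0,0,0],[0,0,0.9],0],
  [[0,0,0],[0,0,0.9],0],
  [[0,0.06,0],[0,-0.3,0.4],0],
  [[0,0,0],[0,-0.6,0],0],
  [[0,0,0],[0,-0.8,0],0],
])

```text
t: 17.9
tool_pos: [0.4598, 0.2921, 0.3266]
tool_rot: [0.089, 1.572, -0.094]
contact_force: [-0.4, -0.5, -1.5]
opening: 0.0144
```

Call:
carry_out([
  [[0,0,0],[0,-0.9,0],0],
  [[0,0,0],[0,-0.9,0],0],
  [[0,0,0],[0,-0.9,0],0],
  [[0,0,0],[0,-0.9,0],0],
  [[0,0,0],[0,-0.9,0],0],
  [[0,0,0],[0,-0.9,0],0],
  [[0,0,0],[0,-0.9,0],0],
  [[0,0,0],[0,-0.9,0],0],
])

```text
t: 18.7
tool_pos: [0.4545, 0.1326, 0.315]
tool_rot: [0.086, 1.589, -0.105]
contact_force: [0.8, 0.3, -1.8]
opening: 0.0144
```

```bash
python3 -c "
from h import *
st()"
```

```text
t 18.7 tcp [0.4545 0.1326 0.315 ] jaw az -6.94 xaxis [-0.0213 -0.0106 -0.9997] F [ 0.8  0.3 -1.8] op 0.0144
```

Call:
carry_out([
  [[0.1,-0.2,-0.05],[0,-0.9,0.1],0],
  [[0,0,-0.05],[0,-0.9,0.1],0],
  [[0,0,-0.05],[0,-0.9,0.1],0],
  [[0,0,-0.05],[0,-0.9,0.1],0],
  [[0,0,-0.05],[0,-0.9,0.1],0],
  [[0,0,-0.05],[0,-0.9,0.1],0],
  [[0,0,-0.05],[0,-0.9,0.1],0],
  [[0,0,-0.05],[0,-0.9,0.1],0],
])

```text
t: 19.5
tool_pos: [0.4456, -0.0253, 0.3183]
tool_rot: [0.131, 1.589, -0.136]
contact_force: [1.0, -0.3, -1.8]
opening: 0.0141
```

Call:
carry_out([
  [[0,0,-0.05],[0,-0.9,0],0],
  [[0,0,-0.05],[0,-0.9,0],0],
  [[0,0,-0.05],[0,-0.9,0],0],
  [[0,0,-0.05],[0,-0.9,0],0],
  [[0,0,-0.05],[0,-0.9,0],0],
  [[0,0,-0.05],[0,-0.9,0],0],
  [[0,0,-0.05],[0,-0.9,0],0],
  [[0,0,-0.05],[0,-0.9,0],0],
])

```text
t: 20.3
tool_pos: [0.4347, -0.1803, 0.3064]
tool_rot: [0.174, 1.605, -0.172]
contact_force: [0.2, 0.0, -3.0]
opening: 0.014
```

```bash
python3 -c "
from h import *
st()"
```

```text
t 20.3 tcp [ 0.4347 -0.1803  0.3064] jaw az -12.58 xaxis [-0.0406  0.0058 -0.9992] F [ 0.2  0.  -3. ] op 0.014
```

Call:
carry_out([
  [[-0.05,-0.4,0.1],[0.3,-0.9,0.3],0],
  [[0,0,0],[0.3,-0.9,0.2],0],
  [[0,0,0],[0.1,-0.9,0.1],0],
  [[0,0,0],[0.1,-0.9,0.1],0],
  [[0,0,0],[0.1,-0.9,0.1],0],
  [[0,0,0],[0.1,-0.9,0.1],0],
  [[0,0,0],[0,-0.6,0],0],
  [[0,0,0],[0,0,0],0],
])

```text
t: 21.1
tool_pos: [0.447, -0.3111, 0.3164]
tool_rot: [0.176, 1.577, -0.166]
contact_force: [0.9, 0.3, -1.3]
opening: 0.0142
```

```bash
python3 -c "
from h import *
st()"
```

```text
t 21.1 tcp [ 0.447  -0.3111  0.3164] jaw az -12.45 xaxis [-0.0122  0.0079 -0.9999] F [ 0.9  0.3 -1.3] op 0.0142
```

Call:
carry_out([
  [[-0.08,-0.12,0.12],[0.05,-0.4,-0.2],0],
  [[0,0,0],[0,-0.1,-0.5],0],
  [[0,0,0],[0,0,-0.5],0],
  [[0,0,0],[0,0,-0.3],0],
  [[0,0,0],[0,0,0],0],
])

```text
t: 21.6
tool_pos: [0.4479, -0.3202, 0.2822]
tool_rot: [0.161, 1.566, -0.157]
contact_force: [0.1, 0.5, -2.2]
opening: 0.0143
```

```bash
python3 -c "
from h import *
st()
im,d=get_image('side');cv2.imwrite('pics/s8.png',cv2.resize(im[70:200,270:430],None,fx=4,fy=4))
im,d=get_image('top');cv2.imwrite('pics/t8.png',cv2.resize(im[110:250,310:450],None,fx=4,fy=4))"
```

```text
t 21.6 tcp [ 0.4479 -0.3202  0.2822] jaw az -11.6 xaxis [-0.0013  0.0022 -1.    ] F [ 0.1  0.5 -2.2] op 0.0143
```

View pics/s8.png

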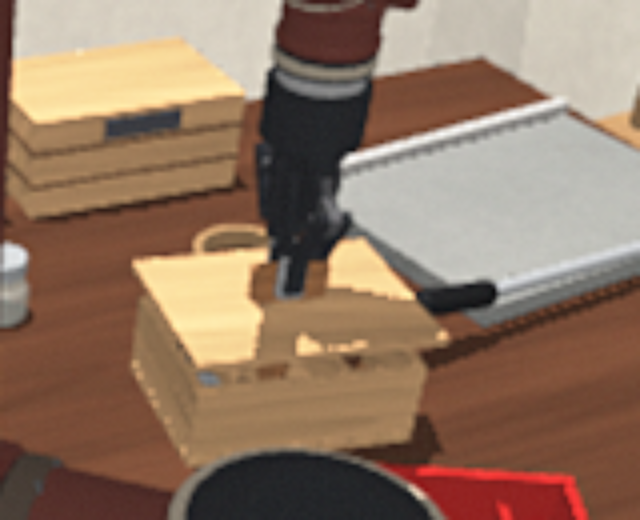

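View pics/t8.png

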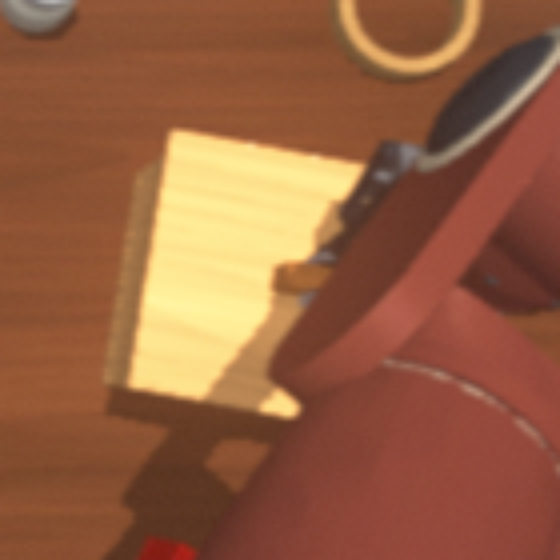

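The lid is over the box, aligned and about 24 mm above its seat. I lower it gently.

Call:
carry_out([
  [[0,0,0],[0,-0.05,-0.4],0],
  [[0,0,0],[0,0,-0.4],0],
  [[0,0,0],[0,0,-0.15],0],
  [[0,0,0],[0,0,0],0],
])

```text
t: 22.1
tool_pos: [0.4485, -0.3213, 0.2637]
tool_rot: [0.158, 1.564, -0.158]
contact_force: [-0.6, 1.0, -2.0]
opening: 0.0143
```

```bash
python3 -c "
from h import *
st()"
```

```text
t 22.1 tcp [ 0.4485 -0.3213  0.2637] jaw az -11.56 xaxis [ 1.4e-03 -3.0e-04 -1.0e+00] F [-0.6  1.  -2. ] op 0.0143
```

Call:
carry_out([
  [[0,0,0],[0,0,-0.15],0],
  [[0,0,0],[0,0,-0.08],0],
  [[0,0,0],[0,0,0],0],
])

```text
t: 22.4
tool_pos: [0.4486, -0.3214, 0.2589]
tool_rot: [0.158, 1.563, -0.159]
contact_force: [-0.2, 0.1, -1.9]
opening: 0.0139
```

Call:
carry_out([
  [[0,0,0],[0,0,-0.06],0],
  [[0,0,0],[0,0,-0.04],0],
  [[0,0,0],[0,0,0],0],
])

```text
t: 22.7
tool_pos: [0.449, -0.3218, 0.2585]
tool_rot: [0.157, 1.562, -0.159]
contact_force: [0.5, -1.1, -1.5]
opening: 0.015
```

Call:
carry_out([
  [[0,0,0],[0,0,-0.05],0],
  [[0,0,0],[0,0,0],0.3],
  [[0,0,0],[0,0,0],0.5],
  [[0,0,0],[0,0,0],0.6],
  [[0,0,0],[0,0,0],0.6],
  [[0,0,0],[0,0,0.3],0.6],
  [[0,0,0],[0,0,0.8],0.6],
  [[0,0,0],[0,0,0.9],0.6],
])

```text
t: 23.5
tool_pos: [0.4486, -0.3215, 0.2979]
tool_rot: [0.159, 1.565, -0.158]
contact_force: [-0.4, -0.4, -0.0]
opening: 0.0512
```

Call:
carry_out([
  [[0,0,0],[0,0,0.9],0.6],
  [[0,0,0],[0,0.5,0.5],0.6],
  [[0,0,0],[0,1,0],0.6],
  [[0,0,0],[0,1,0],0.6],
  [[0,0,0],[0,1,0],0.6],
  [[0,0,0],[0,1,0],0.6],
  [[0,0,0],[0,1,0],0.6],
  [[0,0,0],[0,1,0],0.6],
])

```text
t: 24.3
tool_pos: [0.4489, -0.1866, 0.3397]
tool_rot: [0.155, 1.551, -0.166]
contact_force: [1.3, 0.1, -0.4]
opening: 0.0511
```

Call:
carry_out([
  [[0,0,0],[0,1,0.2],0.6],
  [[0,0,0],[0,1,0.2],0.6],
  [[0,0,0],[0,1,0.2],0.6],
  [[0,0,0],[0,1,0.2],0.6],
  [[0,0,0],[0,1,0.2],0.6],
  [[0,0,0],[0,1,0.2],0.6],
  [[0,0,0],[0,0.6,0],0.6],
  [[0,0,0],[0,0,0],0.6],
])

```text
t: 25.1
tool_pos: [0.4459, -0.043, 0.3697]
tool_rot: [0.152, 1.545, -0.162]
contact_force: [-0.2, -0.4, -0.3]
opening: 0.0512
```

```bash
python3 -c "
from h import *
st()
im,d=get_image('top');cv2.imwrite('pics/t9.png',im)
P=cloud('top',d)
Q=P[130:235,320:445].reshape(-1,3);Q=Q[(Q[:,2]>.070)&(Q[:,2]<.085)]
print('panel',rect(Q));A=np.c_[Q[:,:2]-Q[:,:2].mean(0),np.ones(len(Q))];s=np.linalg.lstsq(A,Q[:,2],rcond=None)[0];print('plane',s, 'z std',Q[:,2].std(),len(Q))
im,d=get_image('side');cv2.imwrite('pics/s9.png',cv2.resize(im[100:220,270:430],None,fx=4,fy=4))"
```

```text
t 25.1 tcp [ 0.4459 -0.043   0.3697] jaw az -11.47 xaxis [ 0.019  -0.008  -0.9998] F [-0.2 -0.4 -0.3] op 0.0512
panel (array([ 447.3, -323.8]), array([201.3, 155. ]), 78.37)
plane [-0.00035244  0.00038267  0.0770976 ] z std 0.0015603580396949155 5112
```

View pics/t9.png

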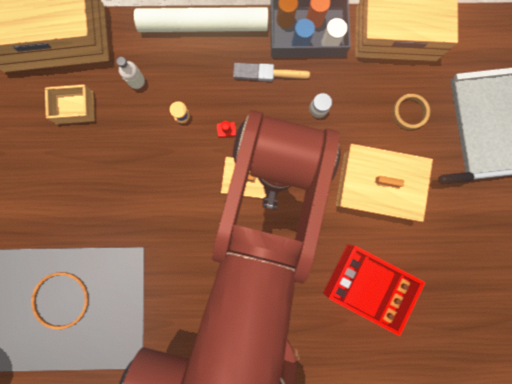

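View pics/s9.png

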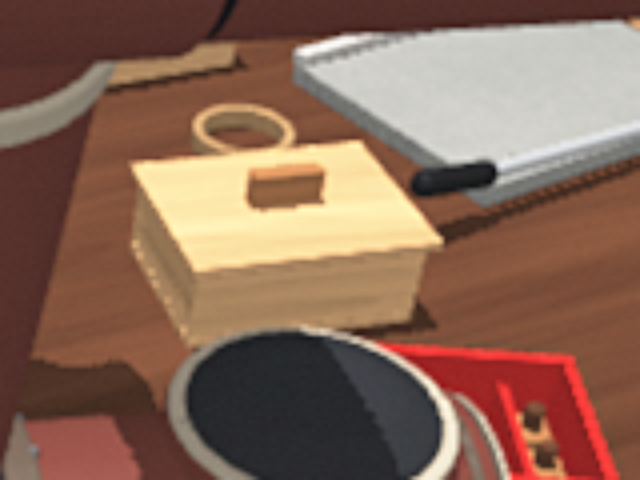

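The lid lies flat: its slope is under 0.0004 and its top is at about 0.077, against 0.078 expected with the usual roughly 1 mm low reading. It is centred at (0.447,-0.324) against the box's (0.447,-0.322). The robot is clear of everything, so I hand in.

```bash
python3 -c "
from station import *
print(finish_job())"
```

```text
the job is handed in; nothing more can be done
None
```

I put the wooden stamp upright in the middle compartment of the large pine box, then closed the box with the large lid and handed the job in at about 25 s of the 69 s allowed.

- **Stamp:** before the lid went on, the top picture showed it upright in the middle compartment. Its handle was at (0.447, -0.320) with its top at z 0.058, against 0.060 expected.
- **Large lid:** after release it is flat, with a slope under 0.0004. Its panel top reads z 0.077, against 0.078 expected, and the box rim also read about 1 mm low.
- **Lid fit:** it sits within about 2 mm and 0.2° of the box's measured pose. The cleats have 12 mm play each way, so they should be inside the walls, though they cannot be seen.
- **Rest of the scene:** the small lid, the red look-alikes and the other things were never touched. The forces shown after each move stayed at about 3 N or less.

No check failed. In the last top picture the arm partly covered the small lid, so I did not measure its position again.

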